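# Send a clay cup to the drying fan on a stuck slide

### The arm

A 7-joint arm with a two-finger parallel gripper is mounted at the origin on the work surface. World frame = base frame: x ahead of the robot, y to its left, z up, the work surface at z = 0. Lengths are in m, angles in rad, forces in N, time in s.
With the tool pointing down it reaches from about 0.425 to 0.95 m from the base axis. Payload 16.7 kg.
Tool frame: the origin (TCP) lies midway between the tips of the shut fingers; the grasp point (between the pads) lies 19 mm behind it; y points along the fingers, x is the direction in which the jaws open and shut, and the axes are right-handed (so a half turn about y gives the same grasp; the last joint's range is limited). The gripper opens to 94 mm and grips with 3 to 60 N. Pads are 16 mm wide; open, the fingers measure 119 mm over their backs; the gripper's body (75 mm by 177 mm) begins 78 mm behind the grasp point.
Start: joints at [-1.486, 0.426, 0.074, 1.606, -0.034, 1.111, -0.067], TCP at [0.156, 0.657, 0.205] pointing down, gripper open.
Joint ranges: [-2.85, 2.85], [-0.5, 2.14], [-1.23, 1.37], [0.21, 2.46], [-1.02, 4.16], [0.16, 2.05], [-2.73, 2.73]. Speed limits (rad/s): [1.89, 1.89, 2.39, 2.39, 3.01, 3.01, 3.01].

### API

Orientations are given as a unit quaternion [w, x, y, z].
In Python, from cell import env gives the robot as it stands.
- The arm moves only by the tool send_rows, never from a script. Its argument "rows" is one flat list of numbers, 7 for each row, row after row: the turn, a rotation vector about the tool's x, y, z in degrees, then the shift along the tool's x, y, z in cm, then the opening, from 0 (shut) to 1 (fully open). A call has exactly 10 rows; each row shifts and turns the pose as measured when the row begins, along the tool's axes as they then stand; what a row does not reach is not made up. A row lasts 1/8 s, in which the tool goes at most 62.5 mm and 10.7 degrees, less where a joint would pass 70% of its speed; a pose out of reach is approached as far as the arm can. A call with a gripper value outside its range is refused whole. The fingers move at their own pace and stop on an object; "squeeze" is the grip in N (left out, the last holds). Time passes only in rows, so rows that do not move let the fingers close, or fill a call up. It gives the time, the measured TCP pose, the force and the opening at its end, in the units of the state.
- env.get_obs(): the state, without advancing time (a new reading comes with each control period).
- env.grab_frame(name): name is "scene" or "top" or "wrist"; returns a dict with "img" (420x560x3 uint8, red, green, blue), "intrinsics" (3x3 intrinsics, pixels), "dist" ([k1, k2, p1, p2, k3] as OpenCV has them; the pictures are not rectified), "R" (3x3) and "t" (3): a world point X has camera coordinates R X + t. Camera axes: x right, y down, z forward; pixel columns grow to the right and rows downward; lengths in m; the calibration is good to about 2 mm. A picture is of the moment at which its call begins. There is no depth.
- env.sign_off(): hands the job in, once; it reports no verdict.
The state is a dict: "time": time; "qpos": joint angles; "joint_vel": joint speeds; "joint_efforts": joint torques, N m; "position": TCP position; "orientation": TCP orientation; "wrist_force": force on the tool from outside, world axes, zero at the start; "moment": the same for the moment, N m; "gripper_width": finger opening in m.
Only numpy, scipy, OpenCV 4.12 (cv2) and the standard library are available. Lean on these libraries where they do the work, as an engineer would, in place of code of your own. Each camera call takes 0.05 s, during which the arm holds its last target.

### The job

Set the straight-sided clay cup gently upright on the middle of the slide's round plaster deck and let go of it. Then push the carriage, which is stuck with dried slip, until it breaks free, and ease it along its rail until it is fully home against the end stop hidden beneath the cover, without shoving that stop out of place, the cup still standing on the middle of the deck. Leave the other things where they are.

Things in the scene. Friction and masses are not known exactly. Their poses are not given: they have to be found in the camera images.
- cup_mid (a point): centre (half-way up, 42.5 mm above its foot) of the straight-sided grey clay cup standing loose on the table: upright open cylinder, 58 mm outside diameter, 85 mm high, wall 5 mm, about 170 to 340 g; its z axis is the cup's axis
- rail: the slide's fixed bed, lying on the table: origin on the table under the deck's starting place; its x axis is the direction the carriage travels (towards the grey cover), z up. Bed 100 mm wide, from x = -145 to 475 mm. A low grey sheet-metal cover, 116 mm wide and 72 mm high, spans x = 230 to 470 mm; a round green drying fan stands on it up to 176 mm high, its nozzle at x = 310 mm. Lumps of dried slip lie on the bed
- carriage (a joint): how far the carriage has slid along the rail, m; 0 at the start, where it is stuck: it takes roughly 12 to 18 N to start it, gives way over the first 10 mm or so, and from about 25 mm on it drags at only about 3 N and stays where it is left. It meets the end stop somewhere between 0.09 and 0.17 m
- deck (a point): centre of the top of the carriage's round cream plaster deck (104 mm diameter, top 55 mm above the table); its axes are parallel to the rail's; moves with the carriage. The carriage's steel tongue (24 mm wide) runs on from the deck under the cover
- post (a point): point on the axis, 90 mm above the table, of the carriage's upright dark wooden push post: 20 mm along the travel, 34 mm across it, from 44 to 110 mm above the table; 112 mm behind the deck's centre (rail -x side); its axes are parallel to the rail's; moves with the carriage
- stop_pin (a joint): very lightly sprung feeler pin in the face of the end stop, unseen under the cover: 0 = standing out, carriage not there; 0.004 m = pressed flush, the carriage's tongue bears on the stop
- stop (a joint): how far the end stop has been shoved along the rail from where it was clamped, m (0 at the start). The stop sits unseen beneath the cover, in a different place each time; its clamp holds against a steady push of up to about 25 N, slips beyond that or when an arm runs into it faster than about 30 mm/s, and it does not come back
- bowl: bystander: open clay bowl, 124 mm across, 55 mm high; origin under its centre
- vase: bystander: closed-mouth vase, 84 mm across, 125 mm high, behind the slide; origin under its centre
- brush: bystander: brush lying behind the slide; origin under its middle
- rib: bystander: flat wooden rib 110 x 50 x 6 mm; origin under its centre
- turning_tool: bystander: wooden-handled loop tool about 185 mm long, 12 mm thick; origin on its handle
- plate: bystander: clay plate, 150 mm across, 22 mm high, behind the slide; origin under its centre
- cup: the same cup as a whole; origin under its foot's centre
There are look-alikes about, which are no part of the job. Leave any red look-alike of the cup alone.

How it is judged:
By the outcome, as a careful person would: the job done as asked, in the order asked, and still so for the second after the job is handed in, with the robot touching nothing.
It also fails if it takes over 69 s, if anything falls off the work surface, if the arm or the gripper's body presses on something with over 40 N, if the wrist force passes 120 N, or if a joint passes its speed limit or range.

## Working session

There is one attempt and no reset: what is moved stays moved. The work goes in short steps, Python scripts to look and compute and a tool call to move; the robot and the scene stay as the last step left them, time stands still between calls to the robot, and variables do not carry over. Pictures are saved under pics/ and viewed, and the job is handed in when it is done.

Besides the shell and the picture viewer there is one more tool, called after "Emit:" by a JSON object that holds its "method" and its "body". send_rows: Moves the arm, as the interface text tells. Its arguments: {"type":"object","properties":{"rows":{"type":"array","items":{"type":"number"}},"squeeze":{"type":"number"}},"required":["rows"]}

```bash
ls; mkdir -p pics
python3 - <<'E'
from cell import env
import cv2
for n in ["scene","top","wrist"]:
    f=env.grab_frame(n); cv2.imwrite(f"pics/{n}0.png",f["img"][:,:,::-1]); print(n,f["intrinsics"].round(1).tolist(),f["dist"],f["R"].round(3).tolist(),f["t"])
o=env.get_obs()
for k,v in o.items(): print(k,v)
E
```

```text
pics
scene [[430.3, 0.0, 271.7], [0.0, 430.3, 215.9], [0.0, 0.0, 1.0]] [-0.09075705  0.          0.          0.          0.        ] [[0.824, 0.567, -0.009], [0.444, -0.655, -0.611], [-0.352, 0.499, -0.792]] [-0.48458791 -0.16877041  1.36736248]
top [[414.8, 0.0, 278.6], [0.0, 414.8, 205.9], [0.0, 0.0, 1.0]] [0.04300922 0.         0.         0.         0.        ] [[-0.119, -0.993, -0.006], [-0.968, 0.118, -0.222], [0.221, -0.021, -0.975]] [0.12442746 0.56294187 1.01520881]
wrist [[347.6, 0.0, 280.2], [0.0, 347.6, 212.7], [0.0, 0.0, 1.0]] [-0.08415247  0.          0.          0.          0.        ] [[0.232, 0.973, -0.003], [0.942, -0.224, 0.249], [0.242, -0.06, -0.968]] [-0.67457875 -0.02411775  0.39111377]
time 0.15
qpos [-1.48648825  0.42658461  0.07388222  1.60642888 -0.03409918  1.11079294
 -0.0671095 ]
joint_vel [-0.00075053 -0.00131275 -0.00026972 -0.00211891  0.00150492  0.00053251
 -0.00019599]
joint_efforts [ 3.89421868e-03 -9.36276698e+01  3.66923936e+00 -4.54421854e+01
 -4.86763380e-02  1.79602060e-02  6.55651593e-05]
position [0.1563498  0.65631134 0.20495348]
orientation [-0.55469183  0.55514849  0.4380023  -0.43849871]
wrist_force [-0.75390059  0.38403188 -0.51549253]
moment [ 0.02610336 -0.04063404 -0.01028723]
gripper_width 0.09386892925022698
```

View pics/scene0.png

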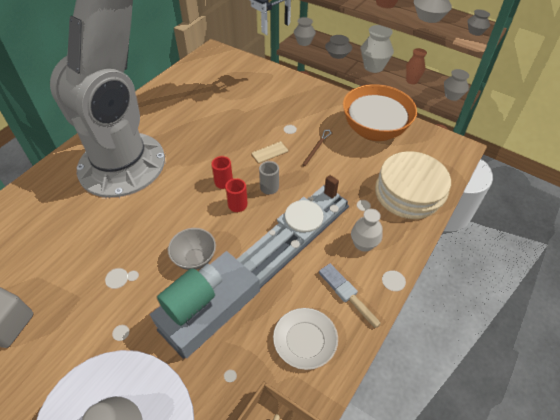

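View pics/top0.png

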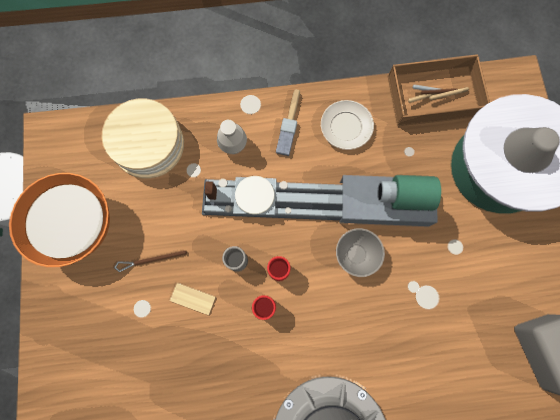

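View pics/wrist0.png

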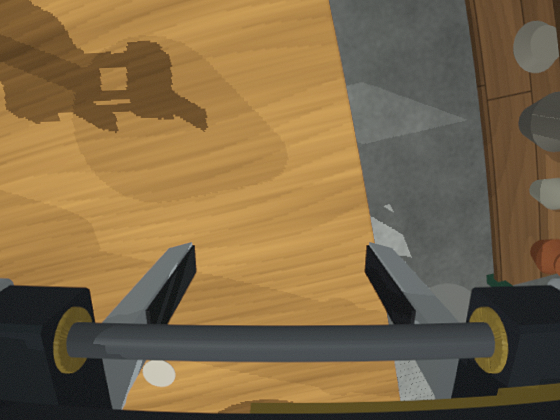

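```bash
cat > h.py <<'E'
import numpy as np, cv2
from cell import env
def ray(f,uv):
    K=np.array(f["intrinsics"]);d=np.array(f["dist"]);R=np.array(f["R"]);t=np.array(f["t"])
    p=cv2.undistortPoints(np.array(uv,float).reshape(-1,1,2),K,d).reshape(-1,2)
    D=np.c_[p,np.ones(len(p))]@R
    return -R.T@t,D
def onz(f,uv,z):
    C,D=ray(f,uv); return C+D*((z-C[2])/D[:,2])[:,None]
def proj(f,X):
    R=np.array(f["R"]);r,_=cv2.Rodrigues(R)
    return cv2.projectPoints(np.array(X,float).reshape(-1,1,3),r,np.array(f["t"],float),np.array(f["intrinsics"]),np.array(f["dist"]))[0].reshape(-1,2)
def crop(f,u0,v0,w,h,s,name):
    im=f["img"][v0:v0+h,u0:u0+w,::-1]
    cv2.imwrite(f"pics/{name}.png",cv2.resize(im,None,fx=s,fy=s,interpolation=cv2.INTER_CUBIC))
E
python3 - <<'E'
from h import *
import pickle
F={n:env.grab_frame(n) for n in ["scene","top"]}
pickle.dump(F,open("F.pkl","wb"))
crop(F["top"],190,160,130,100,6,"t1"); crop(F["top"],210,235,100,90,6,"t2"); crop(F["scene"],200,140,170,125,4.5,"s1")
E
```

```text
(no output)
```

View pics/t1.png

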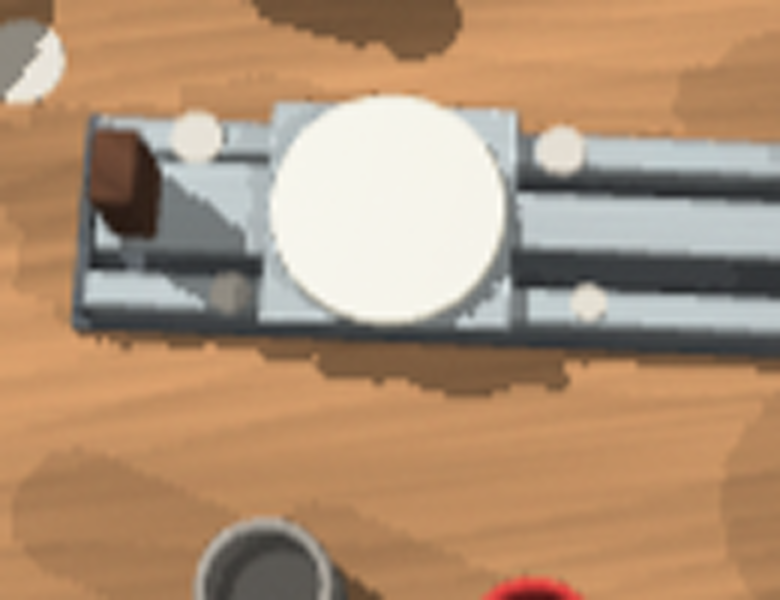

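View pics/t2.png

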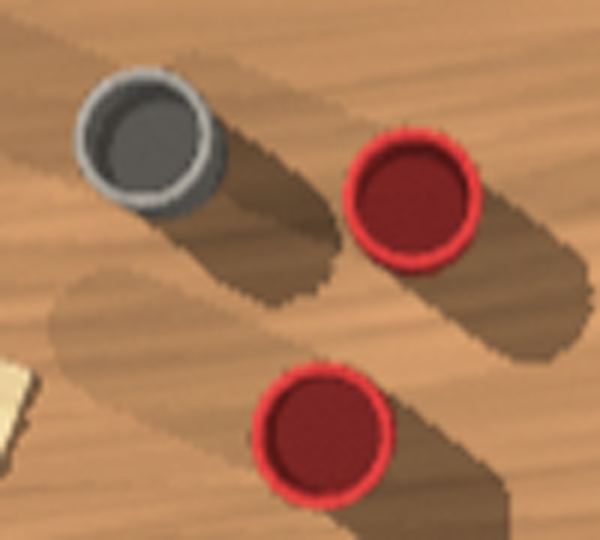

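View pics/s1.png

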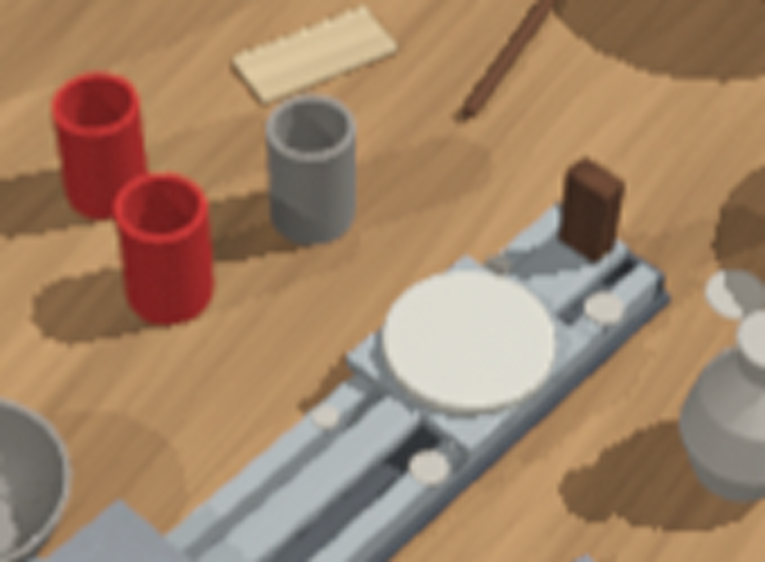

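Run:
```python
from h import *
import pickle
F=pickle.load(open("F.pkl","rb"))
T,S=F["top"],F["scene"]
print("cam",ray(T,[[0,0]])[0],ray(S,[[0,0]])[0])
print("cup",onz(T,[[233.8,257.6]],.085),onz(S,[[268.7,168.0]],.085))
print("red",onz(T,[[210+412/6-.4,235+200/6-.4],[210+323/6-.4,235+434/6-.4]],.085))
for f,box in((T,(190,160,130,100)),(S,(260,180,80,60))):
    im=f["img"].astype(int);u0,v0,w,h=box
    m=np.zeros(im.shape[:2],np.uint8);m[v0:v0+h,u0:u0+w]=((im.min(2)>205)&(im.max(2)-im.min(2)<40))[v0:v0+h,u0:u0+w]
    n,l,st,c=cv2.connectedComponentsWithStats(m)
    i=1+st[1:,4].argmax()
    ct=max(cv2.findContours((l==i).astype(np.uint8),0,1)[0],key=len)
    e=cv2.fitEllipse(ct);print(st[i],c[i],e); print("deck",onz(f,[e[0]],.055))
# post top
print("post",onz(T,[[190+116/6-.4,160+166/6-.4]],.110),onz(S,[[200+594/4.5-.4,140+180/4.5-.4]],.11))
# bed long edges in top
im=T["img"]; crop(T,190,160,270,100,2.9,"t3"); crop(T,300,160,150,110,5,"t4")
```

```text
cam [0.33495311 0.07870954 1.11563699] [ 0.95533956 -0.51880735  0.97527141]
cup [[0.45187738 0.18238517 0.085     ]] [[0.45438354 0.18079453 0.085     ]]
red [[0.41345765 0.07607583 0.085     ]
 [0.32546097 0.12261816 0.085     ]]
[ 235  176   39   37 1147] [254.00784656 194.13862249] ((254.0025177001953, 194.136962890625), (36.46051025390625, 38.17428970336914), 85.16348266601562)
deck [[0.61514749 0.11659695 0.055     ]]
[286 201  37  29 817] [304.1003672  214.93880049] ((304.1008605957031, 214.93374633789062), (27.525724411010742, 35.76296615600586), 95.03644561767578)
deck [[0.6170252  0.11377836 0.055     ]]
post [[0.6319619  0.22507668 0.11      ]] [[0.63492814 0.22134468 0.11      ]]
```

View pics/t4.png

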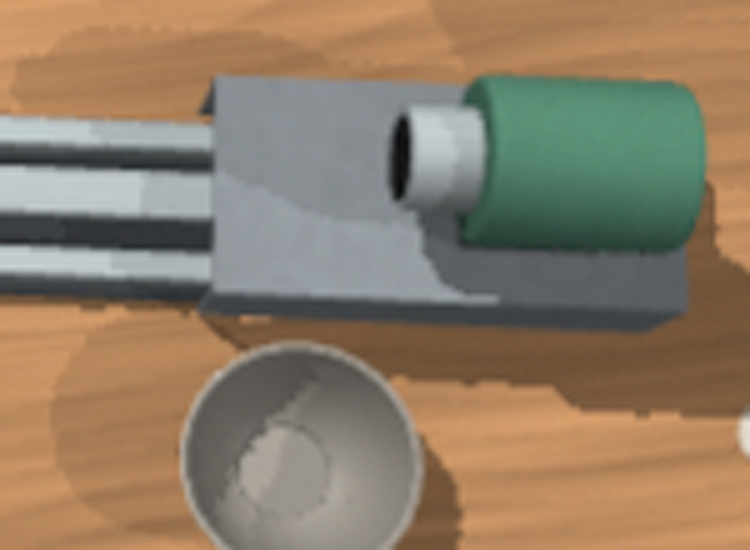

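Run:
```python
from h import *
import pickle
F=pickle.load(open("F.pkl","rb"))
T=F["top"]
o=lambda u,v:(300+u/5-.4,160+v/5-.4)
P=onz(T,[o(215,292),o(685,310),o(217,76),o(465,86)],.072);print(P)
for a,b in((0,1),(2,3)):
    d=P[b]-P[a];print(np.degrees(np.arctan2(d[1],d[0])),np.linalg.norm(d))
d=np.array([.616-.6335,.1152-.2232]);print(np.degrees(np.arctan2(d[1],d[0])),np.linalg.norm(d))
# rail bottom edge on bed: t1 crop edges at z~0? (80,325)->(770,352)
q=lambda u,v:(190+u/6-.4,160+v/6-.4)
P=onz(T,[q(82,318),q(770,344)],.03);d=P[1]-P[0];print(P,np.degrees(np.arctan2(d[1],d[0])))
from scipy.spatial.transform import Rotation as R
ob=env.get_obs();w,x,y,z=ob["orientation"];print(R.from_quat([x,y,z,w]).as_matrix().round(4))
```

```text
[[ 0.52056541 -0.10246495  0.072     ]
 [ 0.48293159 -0.33678587  0.072     ]
 [ 0.63445262 -0.12114121  0.072     ]
 [ 0.61328341 -0.24826171  0.072     ]]
-99.12424077648984 0.23732382694800908
-99.45463206694359 0.1288710854977856
-99.2040409544683 0.10940863768459966
[[ 0.58741429  0.25752211  0.03      ]
 [ 0.53877593 -0.04508965  0.03      ]] -99.13097539708562
[[ 2.317e-01 -1.000e-04 -9.728e-01]
 [ 9.728e-01 -6.000e-04  2.317e-01]
 [-6.000e-04 -1.000e+00 -0.000e+00]]
```

Emit:
{"method": "send_rows", "body": {"rows": [0,0,0,-3.9,0,-4,1,0,0,0,-3.9,0,-4,1,0,0,0,-3.9,0,-4,1,0,0,0,-3.9,0,-4,1,0,0,0,-3.9,0,-4,1,0,0,0,-3.9,0,-4,1,0,0,0,-3.9,0,-4,1,0,0,0,-3.9,0,-4,1,0,0,0,-3.9,0,-4,1,0,-4,0,0,0,0,1], "squeeze": 15}}

```text
time: 1.5
position: [0.4326, 0.2181, 0.2049]
orientation: [0.539, -0.539, -0.458, 0.457]
wrist_force: [-0.9, 0.7, -0.1]
gripper_width: 0.0942
```

```bash
cat >> h.py <<'E'
from scipy.spatial.transform import Rotation as Ro
def st(tgt=None,yaw=None):
    ob=env.get_obs();w,x,y,z=ob["orientation"];M=Ro.from_quat([x,y,z,w]).as_matrix();p=np.array(ob["position"])
    print("t",round(float(ob["time"]),2),"p",p.round(4),"F",np.round(ob["wrist_force"],2),"w",round(float(ob["gripper_width"]),4),"yaw(toolx)",np.degrees(np.arctan2(M[1,0],M[0,0])).round(2),"tooly",M[:,1].round(3))
    if tgt is not None: print("delta tool cm",(M.T@(np.array(tgt)-p)*100).round(2))
    return ob,M
E
python3 - <<'E'
from h import *
st([.4531,.1816,.04])
f=env.grab_frame("wrist");cv2.imwrite("pics/w1.png",f["img"][:,:,::-1])
print(proj(f,[.4531,.1816,.085]))
E
```

```text
t 1.5 p [0.4326 0.2181 0.2049] F [-0.95  0.67 -0.09] w 0.0942 yaw(toolx) 80.7 tooly [ 0.001  0.001 -1.   ]
delta tool cm [-3.29 16.49 -2.6 ]
[[243.23640237 237.61975647]]
```

View pics/w1.png

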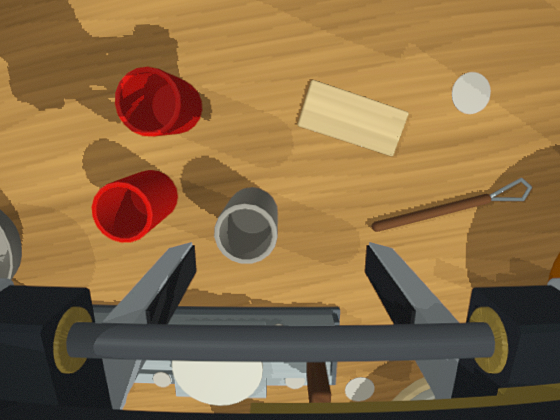

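Run:
```python
from h import *
f=env.grab_frame("wrist"); print(onz(f,[[246,233.5]],.085)); st([.4535,.18,.04])
```

```text
[[0.44897207 0.18664505 0.085     ]]
t 1.6 p [0.4312 0.2209 0.2047] F [-0.66  0.19 -0.39] w 0.0938 yaw(toolx) 80.92 tooly [ 0.     0.002 -1.   ]
delta tool cm [-3.72 16.47 -2.85]
```

Emit:
{"method": "send_rows", "body": {"rows": [0,0,0,-3.6,0,-2.7,1,0,0,0,0,0,0,1,0,0,0,0,3,0,1,0,0,0,0,3,0,1,0,0,0,0,2,0,1,0,0,0,0,0,0,1,0,0,0,0,0,0,1,0,0,0,0,0,0,1,0,0,0,0,0,0,1,0,0,0,0,0,0,1]}}

```text
time: 2.85
position: [0.4512, 0.189, 0.1253]
orientation: [0.539, -0.537, -0.461, 0.457]
wrist_force: [-0.6, 0.0, -0.5]
gripper_width: 0.0938
```

Run:
```python
from h import *
st([.452,.182,.04])
f=env.grab_frame("wrist");crop(f,120,150,320,240,2.4,"w2")
print(proj(f,[[.452,.182,.085]]))
```

```text
t 2.85 p [0.4512 0.189  0.1253] F [-0.62  0.01 -0.52] w 0.0938 yaw(toolx) 80.95 tooly [ 0.003  0.006 -1.   ]
delta tool cm [-0.73  8.53 -0.17]
[[268.65353822 241.16706194]]
```

View pics/w2.png

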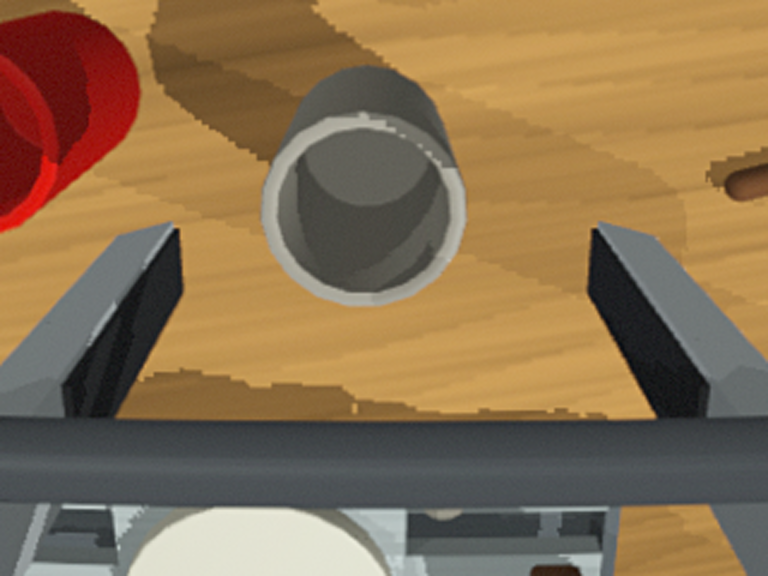

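Run:
```python
from h import *
f=env.grab_frame("wrist")
P=onz(f,[[271.3,237.1]],.085);print(P); st([P[0][0],P[0][1],.04])
```

```text
[[0.44948219 0.18417912 0.085     ]]
t 2.95 p [0.4512 0.1889 0.1252] F [ 0.23  0.27 -0.01] w 0.0939 yaw(toolx) 80.95 tooly [ 0.003  0.006 -1.   ]
delta tool cm [-0.55  8.51  0.11]
```

Emit:
{"method": "send_rows", "body": {"rows": [0,0,0,-0.6,2,0,1,0,0,0,0,2,0,1,0,0,0,0,2,0,1,0,0,0,0,2,0,1,0,0,0,0,0.5,0,1,0,0,0,0,0,0,1,0,0,0,0,0,0,0.5,0,0,0,0,0,0,0.5,0,0,0,0,0,0,0.5,0,0,0,0,0,0,0.5], "squeeze": 15}}

```text
time: 4.2
position: [0.4525, 0.1842, 0.0407]
orientation: [0.539, -0.537, -0.463, 0.455]
wrist_force: [-0.5, -2.8, 0.9]
gripper_width: 0.0572
```

Run:
```python
from h import *
st([.452,.182,.04])
```

```text
t 4.2 p [0.4525 0.1842 0.0407] F [-0.46 -2.76  0.87] w 0.0572 yaw(toolx) 80.91 tooly [ 0.007  0.009 -1.   ]
delta tool cm [-0.22  0.07  0.01]
```

Emit:
{"method": "send_rows", "body": {"rows": [0,0,0,0,-1,0,0.5,0,0,0,0,-2,0,0.5,0,0,0,0,-2,0,0.5,0,0,0,0,-2,0,0.5,0,0,0,0,-2,0,0.5,0,0,0,0,-1,0,0.5,0,0,0,0,0,0,0.5,0,0,0,0,0,0,0.5,0,0,0,0,0,0,0.5,0,0,0,0,0,0,0.5], "squeeze": 20}}

```text
time: 5.45
position: [0.4499, 0.1819, 0.1444]
orientation: [0.539, -0.537, -0.461, 0.456]
wrist_force: [-0.4, -0.5, -2.5]
gripper_width: 0.0564
```

Run:
```python
from h import *
st([.6155,.1175,.14])
f=env.grab_frame("wrist");cv2.imwrite("pics/w3.png",f["img"][:,:,::-1])
```

```text
t 5.45 p [0.4499 0.1819 0.1444] F [-0.36 -0.54 -2.5 ] w 0.0564 yaw(toolx) 80.87 tooly [ 0.004  0.007 -1.   ]
delta tool cm [ -3.74   0.46 -17.37]
```

View pics/w3.png

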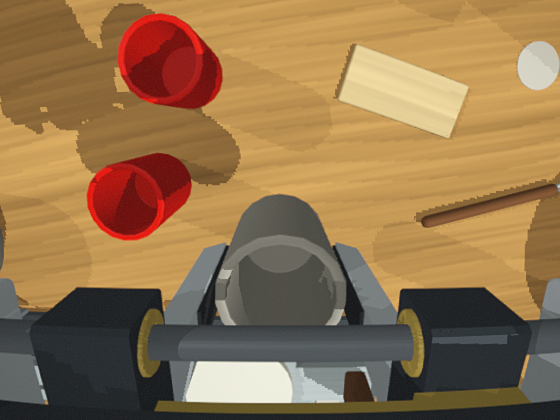

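Emit:
{"method": "send_rows", "body": {"rows": [0,0,0,-0.5,0,-2,0.5,0,0,0,-0.7,0,-3,0.5,0,0,0,-0.7,0,-3.3,0.5,0,0,0,-0.7,0,-3.3,0.5,0,0,0,-0.6,0,-3,0.5,0,0,0,-0.4,0,-2,0.5,0,0,0,-0.2,0,-1,0.5,0,0,0,0,0,0,0.5,0,0,0,0,0,0,0.5,0,0,0,0,0,0,0.5]}}

```text
time: 6.75
position: [0.62, 0.1158, 0.1413]
orientation: [0.539, -0.536, -0.46, 0.459]
wrist_force: [0.4, -0.2, -3.7]
gripper_width: 0.0567
```

Run:
```python
from h import *
st([.6155,.1175,.14])
f=env.grab_frame("scene");crop(f,230,130,160,120,5,"s4")
f=env.grab_frame("top");crop(f,190,130,160,120,5,"t5")
```

```text
t 6.75 p [0.62   0.1158 0.1413] F [ 0.43 -0.21 -3.66] w 0.0567 yaw(toolx) 81.07 tooly [-0.001  0.005 -1.   ]
delta tool cm [0.1  0.13 0.47]
```

View pics/s4.png

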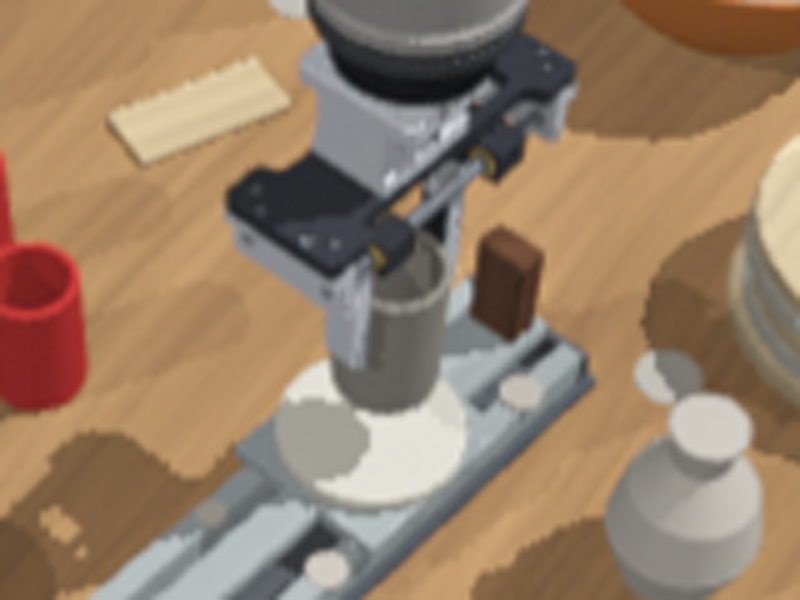

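View pics/t5.png

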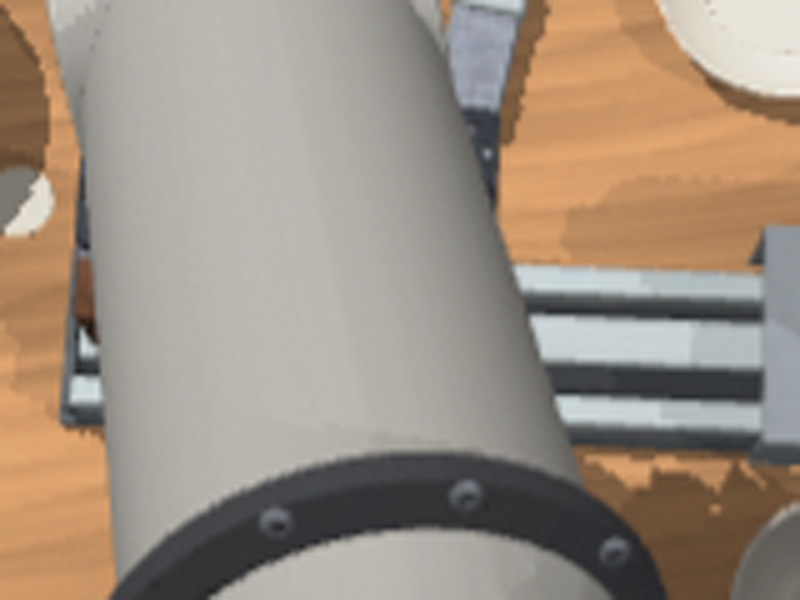

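Run:
```python
from h import *
f=env.grab_frame("scene")
a=np.linspace(0,6.283,73)
for c in([.62,.1158],[.615,.1158],[.62,.121]):
  P=proj(f,np.c_[c[0]+.029*np.cos(a),c[1]+.029*np.sin(a),0*a+.1006]); P=(P-[230,130])*5
  print(c,P.min(0),P.max(0))
crop(f,280,170,60,60,10,"s5")
```

```text
[0.62, 0.1158] [326.52767569 329.19558023] [437.14742518 414.93569163]
[0.615, 0.1158] [318.50190226 325.17995241] [428.95425344 410.65854821]
[0.62, 0.121] [331.86079012 323.04793169] [442.22028668 408.3853037 ]
```

View pics/s5.png

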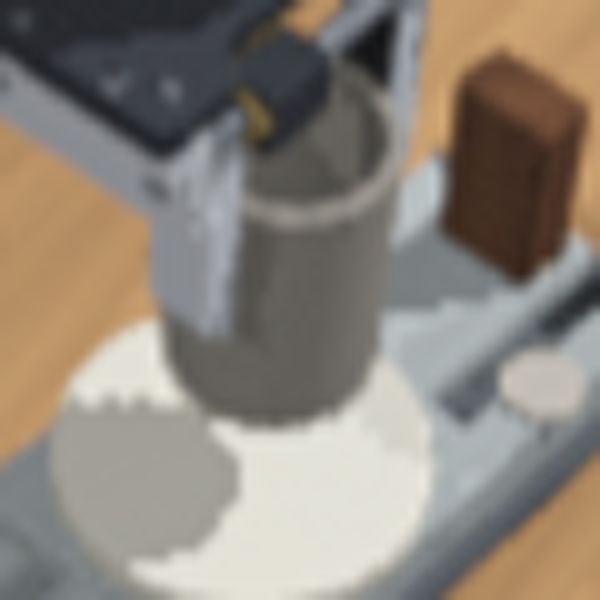

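Emit:
{"method": "send_rows", "body": {"rows": [0,0,0,0,1,0.2,0.5,0,0,0,0,1,0,0.5,0,0,0,0,1,0,0.5,0,0,0,0,0.6,0,0.5,0,0,0,0,0.2,0,0.5,0,0,0,0,0,0,0.5,0,0,0,0,0,0,0.5,0,0,0,0,0,0,0.5,0,0,0,0,0,0,0.5,0,0,0,0,0,0,0.5]}}

```text
time: 8.15
position: [0.618, 0.1165, 0.1009]
orientation: [0.539, -0.536, -0.461, 0.458]
wrist_force: [-0.1, 0.3, -2.6]
gripper_width: 0.0563
```

Run:
```python
from h import *
ob,M=st([.6155,.1175,.095]); z=ob["position"][2]-.0407
f=env.grab_frame("scene")
a=np.linspace(0,6.283,73)
def E(c,r,z): 
  P=proj(f,np.c_[c[0]+r*np.cos(a),c[1]+r*np.sin(a),0*a+z]); P=(P-[270,170]+.5)*10-.5;return P
for n,c,r,zz in(("foot",ob["position"][:2],.029,z),("deck",[.616,.1152],.052,.055),("deckS",[.617,.1138],.052,.055),("foot@deckS",[.617,.1138],.029,z)):
  P=E(c,r,zz);print(n,P.min(0).round(),P.max(0).round())
crop(f,270,170,70,60,10,"s6")
```

```text
t 8.15 p [0.618  0.1165 0.1009] F [-0.11  0.34 -2.59] w 0.0563 yaw(toolx) 81.08 tooly [-0.001  0.006 -1.   ]
delta tool cm [0.06 0.59 0.27]
foot [248. 354.] [463. 523.]
deck [153. 301.] [537. 605.]
deckS [153. 306.] [538. 610.]
foot@deckS [239. 358.] [454. 528.]
```

View pics/s6.png

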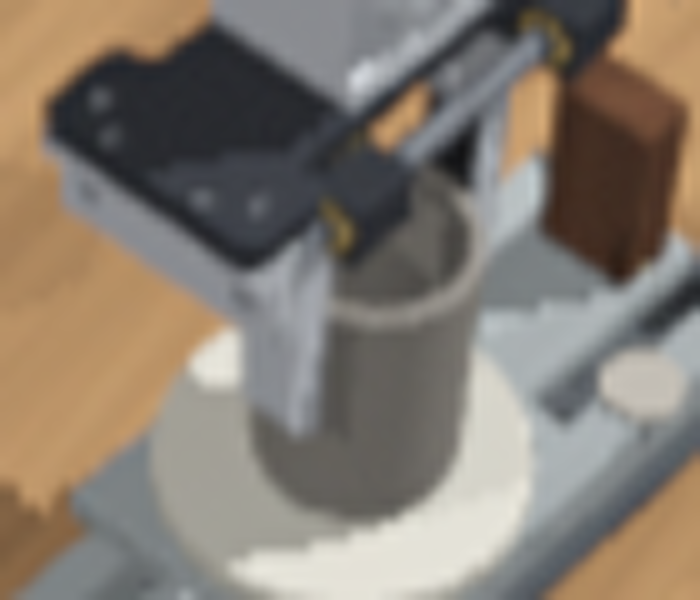

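Emit:
{"method": "send_rows", "body": {"rows": [0,0,0,-0.15,0,0.05,0.5,0,0,0,-0.15,0,0,0.5,0,0,0,0,0.1,0,0.5,0,0,0,0,0.1,0,0.5,0,0,0,0,0.1,0,0.5,0,0,0,0,0.1,0,0.5,0,0,0,0,0,0,0.5,0,0,0,0,0,0,0.5,0,0,0,0,0,0,0.5,0,0,0,0,0,0,0.5]}}

```text
time: 9.45
position: [0.617, 0.1135, 0.0965]
orientation: [0.539, -0.536, -0.461, 0.459]
wrist_force: [0.0, 0.1, -2.6]
gripper_width: 0.0567
```

Run:
```python
from h import *
ob,M=st([.6155,.1175,.095]); z=ob["position"][2]-.0407
f=env.grab_frame("scene")
a=np.linspace(0,6.283,73)
def E(c,r,z): 
  P=proj(f,np.c_[c[0]+r*np.cos(a),c[1]+r*np.sin(a),0*a+z]); P=(P-[270,170]+.5)*10-.5;return P
for n,c,r,zz in(("foot",ob["position"][:2],.029,z),("foot@deckS",[.617,.1138],.029,z)):
  P=E(c,r,zz);print(n,P.min(0).round(),P.max(0).round())
crop(f,270,170,70,60,10,"s7")
```

```text
t 9.45 p [0.617  0.1135 0.0965] F [ 0.03  0.11 -2.6 ] w 0.0567 yaw(toolx) 81.08 tooly [-0.001  0.006 -1.   ]
delta tool cm [0.38 0.15 0.21]
foot [238. 369.] [452. 539.]
foot@deckS [238. 368.] [453. 538.]
```

View pics/s7.png

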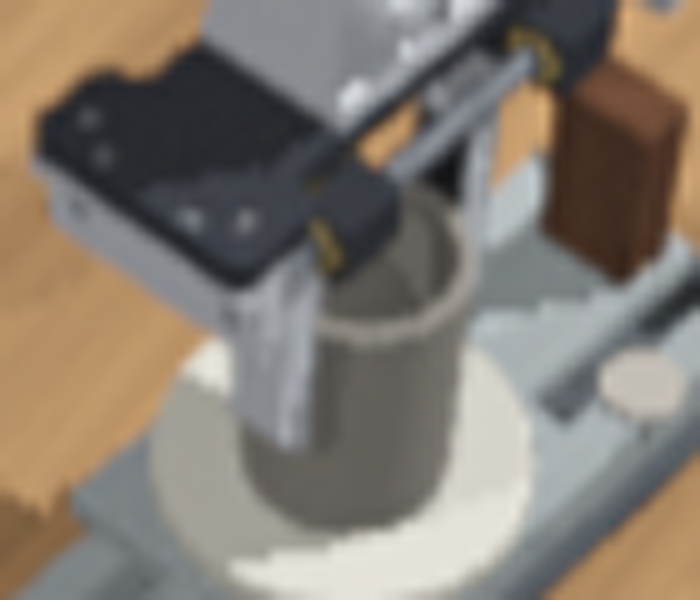

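Emit:
{"method": "send_rows", "body": {"rows": [0,0,0,0,0.1,0,0.5,0,0,0,0,0.05,0,0.5,0,0,0,0,0.05,0,0.5,0,0,0,0,0,0,0.5,0,0,0,0,0,0,0.5,0,0,0,0,0,0,0.5,0,0,0,0,0,0,0.5,0,0,0,0,0,0,0.5,0,0,0,0,0,0,0.5,0,0,0,0,0,0,0.5]}}

```text
time: 10.75
position: [0.6172, 0.1134, 0.0961]
orientation: [0.539, -0.536, -0.461, 0.458]
wrist_force: [-0.1, -0.6, -1.0]
gripper_width: 0.0562
```

Emit:
{"method": "send_rows", "body": {"rows": [0,0,0,0,0.1,0,0.5,0,0,0,0,0.1,0,0.5,0,0,0,0,0.05,0,0.5,0,0,0,0,0,0,0.5,0,0,0,0,0,0,0.5,0,0,0,0,0,0,0.5,0,0,0,0,0,0,0.5,0,0,0,0,0,0,0.5,0,0,0,0,0,0,0.5,0,0,0,0,0,0,0.5]}}

```text
time: 12.0
position: [0.6173, 0.1133, 0.0961]
orientation: [0.54, -0.536, -0.461, 0.458]
wrist_force: [-1.3, -0.1, 0.7]
gripper_width: 0.0568
```

Emit:
{"method": "send_rows", "body": {"rows": [0,0,0,0,0,0,0.61,0,0,0,0,0,0,0.63,0,0,0,0,0,0,0.66,0,0,0,0,0,0,0.7,0,0,0,0,0,0,0.75,0,0,0,0,0,0,0.85,0,0,0,0,0,0,1,0,0,0,0,0,0,1,0,0,0,0,0,0,1,0,0,0,0,0,0,1]}}

```text
time: 13.25
position: [0.6178, 0.1133, 0.0961]
orientation: [0.539, -0.536, -0.461, 0.457]
wrist_force: [-0.8, 0.6, 0.1]
gripper_width: 0.0939
```

Run:
```python
from h import *
ob,M=st([.6155,.1175,.095])
f=env.grab_frame("scene")
crop(f,270,170,70,60,10,"s8")
f=env.grab_frame("wrist");cv2.imwrite("pics/w8.png",f["img"][:,:,::-1])
```

```text
t 13.25 p [0.6178 0.1133 0.0961] F [-0.85  0.59  0.07] w 0.0939 yaw(toolx) 81.03 tooly [ 0.001  0.008 -1.   ]
delta tool cm [0.38 0.11 0.29]
```

View pics/s8.png

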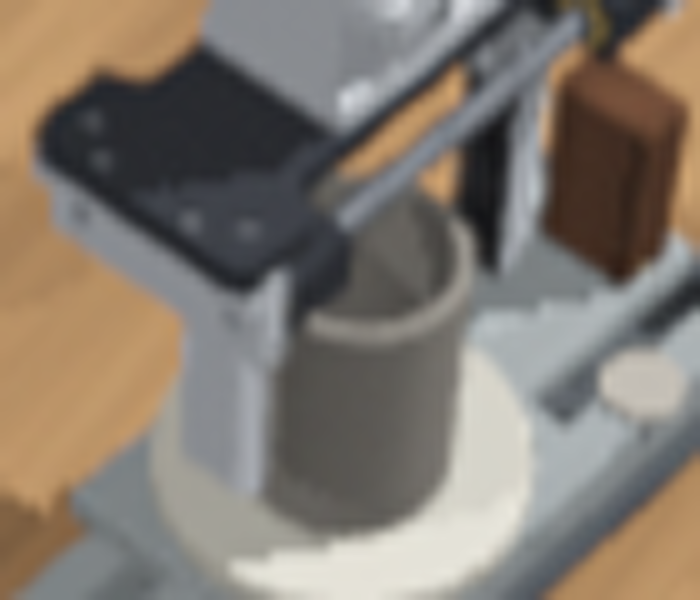

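View pics/w8.png

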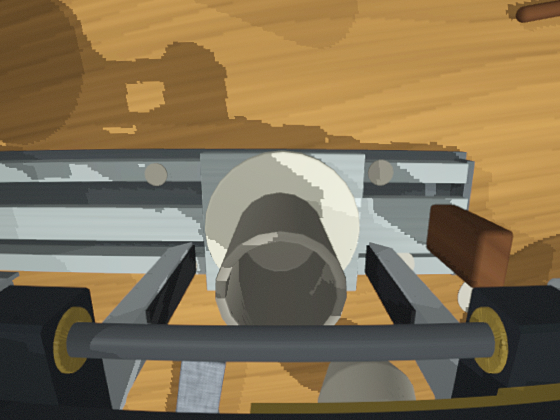

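Emit:
{"method": "send_rows", "body": {"rows": [0,0,0,0,-1,0,1,0,0,0,0,-2,0,1,0,0,0,0,-2.5,0,1,0,0,0,0,-2.5,0,1,0,0,0,0,-3,0,1,0,0,0,0,-2,0,1,0,0,0,3,0,0,1,0,0,0,3,0,0,0.5,0,0,0,4,0,0,0,0,0,0,3,0,0,0]}}

```text
time: 14.6
position: [0.6398, 0.2404, 0.2399]
orientation: [0.54, -0.538, -0.462, 0.454]
wrist_force: [0.9, 0.6, -0.5]
gripper_width: 0.0677
```

Run:
```python
from h import *
ob,M=st([.639,.258,.22]);print(np.round(ob["qpos"],2))
f=env.grab_frame("scene");crop(f,250,150,100,80,8,"s9")
```

```text
t 14.6 p [0.6398 0.2404 0.2399] F [ 0.93  0.64 -0.47] w 0.0677 yaw(toolx) 80.68 tooly [ 0.007  0.009 -1.   ]
delta tool cm [1.7  2.01 0.38]
[-0.74  0.43  0.4   1.57 -0.19  1.17  1.11]
```

View pics/s9.png

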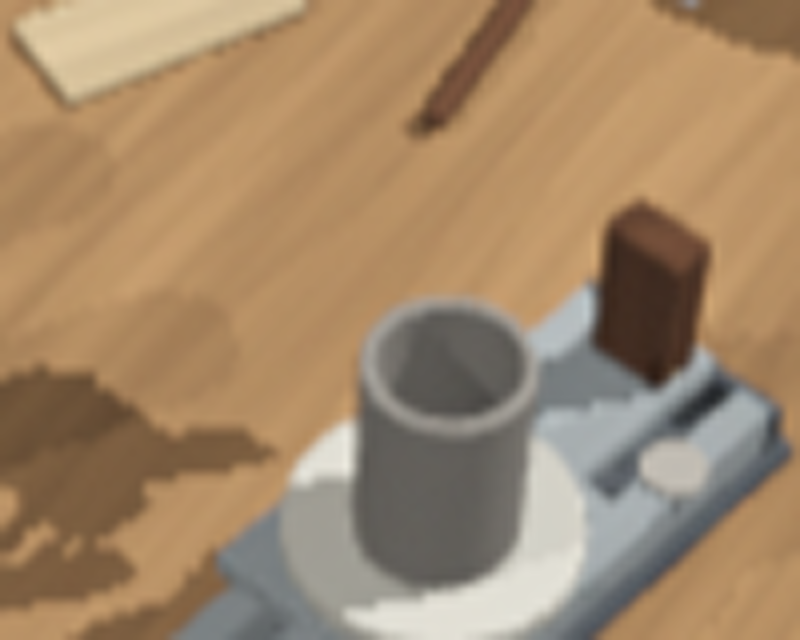

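Emit:
{"method": "send_rows", "body": {"rows": [0,-10,0,0,0,0,0,0,-10,0,0,0,0,0,0,-10,0,0,0,0,0,0,-10,0,0,0,0,0,0,-10,0,0,0,0,0,0,-10,0,0,0,0,0,0,-10,0,0,0,0,0,0,-10,0,0,0,0,0,0,-10,0,0,0,0,0,0,0,0,0,0,0,0]}}

```text
time: 15.9
position: [0.6399, 0.2437, 0.2464]
orientation: [-0.035, 0.042, 0.71, -0.702]
wrist_force: [0.2, -0.1, -0.3]
gripper_width: 0.0004
```

Run:
```python
from h import *
ob,M=st([.639,.258,.22]);print(np.round(ob["qpos"],2)); print(M.round(3))
f=env.grab_frame("scene");
print("cup",onz(f,[[250+449/8-.44,150+367/8-.44]],.14))
```

```text
t 15.9 p [0.6399 0.2437 0.2464] F [ 0.18 -0.08 -0.28] w 0.0004 yaw(toolx) 173.72 tooly [ 0.011  0.01  -1.   ]
delta tool cm [ 0.27  2.65 -1.39]
[-0.51  0.4   0.08  1.55 -0.04  1.18  2.6 ]
[[-0.994  0.011 -0.109]
 [ 0.109  0.01  -0.994]
 [-0.01  -1.    -0.011]]
cup [[0.61841734 0.11098314 0.14      ]]
```

Emit:
{"method": "send_rows", "body": {"rows": [0,10.5,0,0,0,0,0,0,10.5,0,0,0,0,0,0,10.5,0,0,0,0,0,0,10.5,0,0,0,0,0,0,10.5,0,0,0,0,0,0,10.5,0,0,0,0,0,0,10.5,0,0,0,0,0,0,10.5,0,0,0,0,0,0,10.5,0,0,0,0,0,0,10.5,0,0,0,0,0]}}

```text
time: 17.2
position: [0.6398, 0.2428, 0.2496]
orientation: [0.594, -0.593, -0.39, 0.378]
wrist_force: [-1.1, -0.0, -0.2]
gripper_width: 0.0003
```

Emit:
{"method": "send_rows", "body": {"rows": [0,10.5,0,0,0,0,0,0,10.5,0,0,0,0,0,0,10.5,0,0,0,0,0,0,10.5,0,0,0,0,0,0,10.5,0,0,0,0,0,0,10.5,0,0,0,0,0,0,10.5,0,0,0,0,0,0,4,0,0,0,0,0,0,0,0,0,0,0,0,0,0,0,0,0,0,0]}}

```text
time: 18.45
position: [0.6391, 0.2438, 0.2531]
orientation: [0.706, -0.697, 0.082, -0.092]
wrist_force: [-0.0, 0.2, 1.0]
gripper_width: 0.0006
```

Run:
```python
from h import *
ob,M=st([.639,.258,.075]);print(np.round(ob["qpos"],2)); print(M.round(3))
g=Ro.from_euler('z',-9.2,degrees=True).as_matrix()@np.array([[1,0,0],[0,0,1],[0,-1,0]]) # x=yaw dir, y down
print(np.degrees(Ro.from_matrix(M.T@g).as_rotvec()).round(2)); print(g.round(3))
f=env.grab_frame("wrist");cv2.imwrite("pics/w9.png",f["img"][:,:,::-1])
```

```text
t 18.45 p [0.6391 0.2438 0.2531] F [-0.05  0.19  1.  ] w 0.0006 yaw(toolx) -14.11 tooly [ 0.016  0.011 -1.   ]
delta tool cm [-0.59 17.82  1.1 ]
[-0.99  0.48  0.77  1.58 -0.36  1.21 -0.4 ]
[[ 0.97   0.016  0.244]
 [-0.244  0.011  0.97 ]
 [ 0.013 -1.     0.015]]
[-0.82 -4.9   0.78]
[[ 0.987  0.     0.16 ]
 [-0.16   0.     0.987]
 [ 0.    -1.     0.   ]]
```

View pics/w9.png

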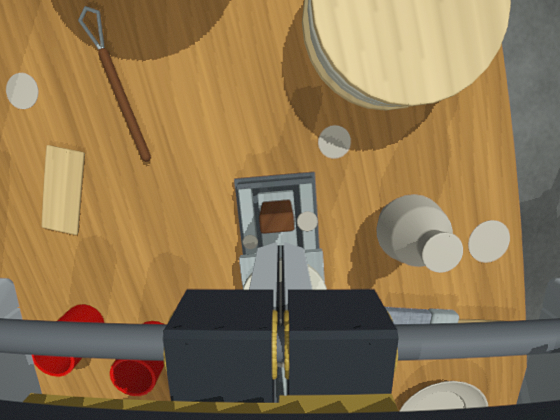

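Emit:
{"method": "send_rows", "body": {"rows": [-0.8,-4.9,0.8,0,0,1,0,0,0,0,0,0,1.3,0,0,0,0,0,0,0,0,0,0,0,0,0,0,0,0,0,0,0,0,0,0,0,0,0,0,0,0,0,0,0,0,0,0,0,0,0,0,0,0,0,0,0,0,0,0,0,0,0,0,0,0,0,0,0,0,0]}}

```text
time: 19.75
position: [0.6438, 0.2656, 0.2538]
orientation: [0.705, -0.704, 0.058, -0.058]
wrist_force: [-0.7, -0.5, 0.0]
gripper_width: 0.0006
```

Run:
```python
from h import *
ob,M=st([.6407,.2676,.075]);
g=Ro.from_euler('z',-9.2,degrees=True).as_matrix()@np.array([[1,0,0],[0,0,1],[0,-1,0]])
print(np.degrees(Ro.from_matrix(M.T@g).as_rotvec()).round(2))
f=env.grab_frame("wrist");crop(f,200,150,200,150,4,"w10")
import pickle;pickle.dump(f,open("w10.pkl","wb"))
```

```text
t 19.75 p [0.6438 0.2656 0.2538] F [-0.74 -0.53  0.05] w 0.0006 yaw(toolx) -9.43 tooly [ 0.     0.001 -1.   ]
delta tool cm [-0.34 17.88  0.12]
[-0.08 -0.23  0.01]
```

View pics/w10.png

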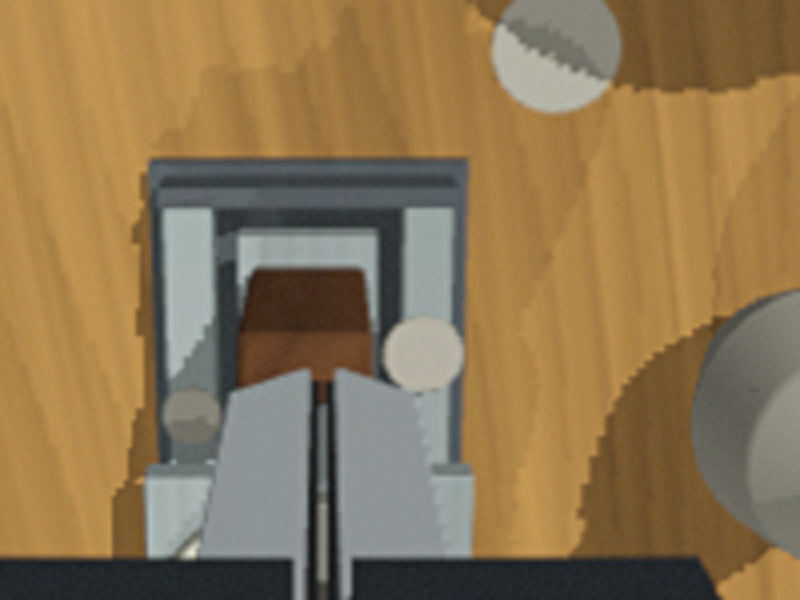

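Run:
```python
from h import *
import pickle;f=pickle.load(open("w10.pkl","rb"))
P=onz(f,[[200+u/4-.4,150+v/4-.4] for u,v in((240,332),(375,333))],.11);print(P,P.mean(0),np.linalg.norm(P[1]-P[0]))
c=P.mean(0); e=np.array([-.16,-.987]); ob=env.get_obs(); d=ob["position"][:2]-c[:2]; print("behind",-d@e,"lat(+toolx)",d@np.array([.987,-.16]))
```

```text
[[0.61740396 0.2395691  0.11      ]
 [0.6497053  0.23394639 0.11      ]] [0.63355463 0.23675774 0.11      ] 0.03278706564169896
behind 0.030138858585884297 lat(+toolx) 0.00549020192636691
```

Emit:
{"method": "send_rows", "body": {"rows": [0,0,0,-0.4,2,0.2,0,0,0,0,0,3,0,0,0,0,0,0,3,0,0,0,0,0,0,3,0,0,0,0,0,0,3,0,0,0,0,0,0,2.5,0,0,0,0,0,0,1,0,0,0,0,0,0,0,0,0,0,0,0,0,0,0,0,0,0,0,0,0,0,0]}}

```text
time: 21.05
position: [0.6362, 0.2693, 0.0671]
orientation: [-0.705, 0.705, -0.059, 0.057]
wrist_force: [-0.8, 0.4, 0.2]
gripper_width: 0.0004
```

Run:
```python
from h import *
ob,M=st([.6385,.2676,.075]);
g=Ro.from_euler('z',-9.2,degrees=True).as_matrix()@np.array([[1,0,0],[0,0,1],[0,-1,0]])
print(np.degrees(Ro.from_matrix(M.T@g).as_rotvec()).round(2))
c=np.array([.6340,.2355]); e=np.array([-.16,-.987]);d=ob["position"][:2]-c; print("behind",-d@e,"lat(+toolx)",d@np.array([.987,-.16]))
f=env.grab_frame("scene");crop(f,270,120,120,100,6.5,"s11")
```

```text
t 21.05 p [0.6362 0.2693 0.0671] F [-0.78  0.41  0.18] w 0.0004 yaw(toolx) -9.37 tooly [-0.002 -0.    -1.   ]
delta tool cm [ 0.25 -0.79 -0.13]
[ 0.04 -0.17 -0.14]
behind 0.033697698635524895 lat(+toolx) -0.0032056050492929138
```

View pics/s11.png

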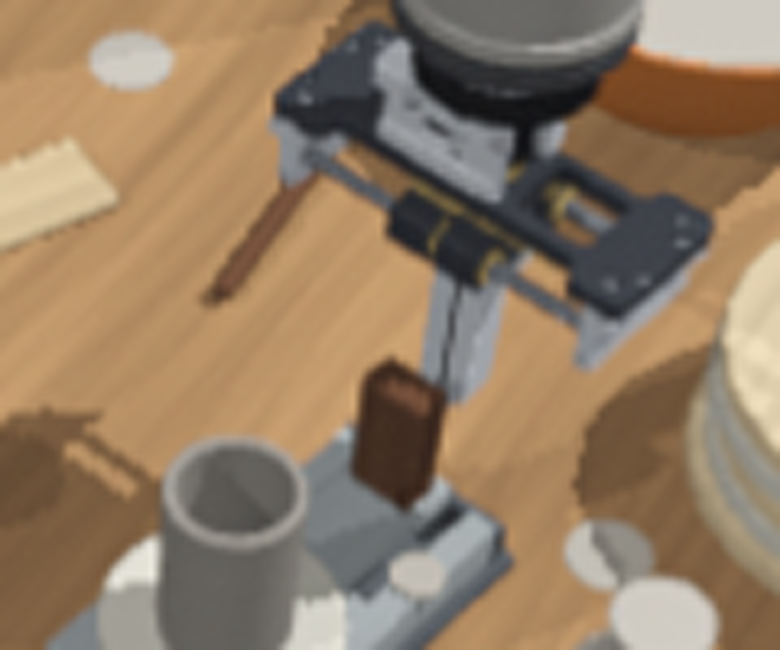

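Emit:
{"method": "send_rows", "body": {"rows": [0,0,0,0.2,-0.8,0,0,0,0,0,0,0,-0.6,0,0,0,0,0,0,-0.5,0,0,0,0,0,0,-0.3,0,0,0,0,0,0,-0.2,0,0,0,0,0,0,-0.2,0,0,0,0,0,0,-0.2,0,0,0,0,0,0,0,0,0,0,0,0,0,0,0,0,0,0,0,0,0,0]}}

```text
time: 22.35
position: [0.6353, 0.2479, 0.0767]
orientation: [0.705, -0.705, 0.058, -0.057]
wrist_force: [-0.5, -0.0, -0.5]
gripper_width: 0.0005
```

```bash
cat >> h.py <<'E'
def bl():
    ob,M=st();c=np.array([.6340,.2355]); e=np.array([-.16,-.987]);d=ob["position"][:2]-c; print("behind",(-d@e).round(4),"lat",(d@np.array([.987,-.16])).round(4),"push",-(np.array(ob["wrist_force"])[:2]@e).round(2))
    g=Ro.from_euler('z',-9.2,degrees=True).as_matrix()@np.array([[1,0,0],[0,0,1],[0,-1,0]])
    print(np.degrees(Ro.from_matrix(M.T@g).as_rotvec()).round(2))
E
python3 -c "
from h import *
bl()"
```

```text
t 22.35 p [0.6353 0.2479 0.0767] F [-0.54 -0.02 -0.52] w 0.0005 yaw(toolx) -9.38 tooly [-0.001  0.001 -1.   ]
behind 0.0124 lat -0.0007 push -0.11
[-0.02 -0.18 -0.08]
```

Emit:
{"method": "send_rows", "body": {"rows": [0,0,0,0,0,-0.1,0,0,0,0,0,0,-0.1,0,0,0,0,0,0,-0.1,0,0,0,0,0,0,-0.1,0,0,0,0,0,0,-0.1,0,0,0,0,0,0,-0.1,0,0,0,0,0,0,-0.1,0,0,0,0,0,0,-0.1,0,0,0,0,0,0,-0.1,0,0,0,0,0,0,-0.1,0]}}

```text
time: 23.6
position: [0.6346, 0.2438, 0.0768]
orientation: [0.707, -0.702, 0.056, -0.057]
wrist_force: [3.1, 5.8, -3.3]
gripper_width: 0.0006
```

```bash
python3 -c "
from h import *
bl()"
```

```text
t 23.6 p [0.6346 0.2438 0.0768] F [ 3.09  5.78 -3.27] w 0.0006 yaw(toolx) -9.14 tooly [ 0.002  0.007 -1.   ]
behind 0.0083 lat -0.0007 push 6.2
[-0.4   0.06  0.06]
```

Emit:
{"method": "send_rows", "body": {"rows": [0,0,0,0,0,-0.15,0,0,0,0,0,0,-0.2,0,0,0,0,0,0,-0.2,0,0,0,0,0,0,-0.25,0,0,0,0,0,0,-0.25,0,0,0,0,0,0,-0.25,0,0,0,0,0,0,-0.25,0,0,0,0,0,0,-0.25,0,0,0,0,0,0,-0.25,0,0,0,0,0,0,-0.25,0]}}

```text
time: 24.85
position: [0.6347, 0.244, 0.0772]
orientation: [0.716, -0.694, 0.047, -0.055]
wrist_force: [5.5, 13.3, -6.2]
gripper_width: 0.0002
```

```bash
python3 -c "
from h import *
bl()"
```

```text
t 24.85 p [0.6347 0.244  0.0772] F [ 5.47 13.28 -6.19] w 0.0002 yaw(toolx) -8.26 tooly [ 0.014  0.03  -0.999]
behind 0.0085 lat -0.0006 push 13.98
[-1.83  0.95  0.54]
```

Emit:
{"method": "send_rows", "body": {"rows": [-0.5,0.2,0.1,0,0,-0.25,0,-0.5,0.2,0.1,0,0,-0.25,0,-0.5,0.2,0.1,0,0,-0.25,0,-0.5,0.2,0.1,0,0,-0.27,0,-0.5,0.2,0,0,0,-0.27,0,-0.4,0,0,0,0,-0.27,0,-0.4,0,0,0,0,-0.3,0,-0.4,0,0,0,0,-0.3,0,-0.4,0,0,0,0,-0.3,0,-0.4,0,0,0,0,-0.3,0]}}

```text
time: 26.1
position: [0.6343, 0.2428, 0.0768]
orientation: [-0.698, 0.713, -0.048, 0.055]
wrist_force: [5.9, 13.5, -9.3]
gripper_width: 0.0002
```

```bash
python3 -c "
from h import *
bl()"
```

```text
t 26.1 p [0.6343 0.2428 0.0768] F [ 5.9  13.49 -9.26] w 0.0002 yaw(toolx) -8.31 tooly [ 0.009 -0.022 -1.   ]
behind 0.0073 lat -0.0008 push 14.26
[1.19 0.89 0.68]
```

Emit:
{"method": "send_rows", "body": {"rows": [0,0,0,0,0,-0.3,0,0,0,0,0,0,-0.3,0,0,0,0,0,0,-0.33,0,0,0,0,0,0,-0.33,0,0,0,0,0,0,-0.35,0,0,0,0,0,0,-0.35,0,0,0,0,0,0,-0.35,0,0,0,0,0,0,-0.35,0,0,0,0,0,0,-0.35,0,0,0,0,0,0,-0.35,0]}}

```text
time: 27.35
position: [0.6339, 0.2407, 0.0773]
orientation: [0.71, -0.702, 0.036, -0.052]
wrist_force: [6.3, 14.9, -7.9]
gripper_width: 0.0008
```

```bash
python3 -c "
from h import *
bl()"
```

```text
t 27.35 p [0.6339 0.2407 0.0773] F [ 6.32 14.89 -7.87] w 0.0008 yaw(toolx) -7.15 tooly [ 0.024  0.009 -1.   ]
behind 0.0052 lat -0.0009 push 15.7
[-0.73  2.06  1.29]
```

Emit:
{"method": "send_rows", "body": {"rows": [0,0.2,0.1,0,0,-0.38,0,0,0.2,0.1,0,0,-0.38,0,0,0.2,0.1,0,0,-0.38,0,0,0.2,0.1,0,0,-0.38,0,0,0.2,0.1,0,0,-0.38,0,0,0.2,0.1,0,0,-0.38,0,0,0.2,0.1,0,0,-0.38,0,0,0.2,0.1,0,0,-0.38,0,0,0.2,0.1,0,0,-0.38,0,0,0.2,0.1,0,0,-0.38,0]}}

```text
time: 28.6
position: [0.6332, 0.2368, 0.0777]
orientation: [0.722, -0.689, 0.042, -0.055]
wrist_force: [6.0, 15.9, -7.6]
gripper_width: 0.0005
```

```bash
python3 -c "
from h import *
bl()"
```

```text
t 28.6 p [0.6332 0.2368 0.0777] F [ 6.04 15.85 -7.64] w 0.0005 yaw(toolx) -7.91 tooly [ 0.021  0.046 -0.999]
behind 0.0012 lat -0.001 push 16.61
[-2.77  1.31  0.82]
```

Emit:
{"method": "send_rows", "body": {"rows": [-0.4,0.2,0.1,0,0,-0.38,0,-0.4,0.2,0.1,0,0,-0.38,0,-0.4,0.2,0.1,0,0,-0.38,0,-0.4,0.2,0.1,0,0,-0.36,0,-0.4,0.2,0.1,0,0,-0.36,0,-0.3,0.2,0.1,0,0,-0.36,0,-0.2,0.2,0.1,0,0,-0.35,0,-0.2,0.2,0.1,0,0,-0.35,0,-0.2,0.2,0.1,0,0,-0.35,0,-0.2,0.2,0.1,0,0,-0.35,0]}}

```text
time: 29.85
position: [0.6314, 0.2268, 0.0773]
orientation: [0.712, -0.698, 0.053, -0.057]
wrist_force: [3.5, 8.8, -5.0]
gripper_width: 0.0004
```

```bash
python3 -c "
from h import *
bl()"
```

```text
t 29.85 p [0.6314 0.2268 0.0773] F [ 3.46  8.8  -4.96] w 0.0004 yaw(toolx) -8.92 tooly [ 0.007  0.019 -1.   ]
behind -0.009 lat -0.0012 push 9.23
[-1.13  0.28  0.25]
```

Emit:
{"method": "send_rows", "body": {"rows": [-0.2,0,0,0,0,-0.27,0,-0.2,0,0,0,0,-0.27,0,-0.2,0,0,0,0,-0.25,0,-0.2,0,0,0,0,-0.25,0,-0.1,0,0,0,0,-0.25,0,-0.1,0,0,0,0,-0.25,0,-0.1,0,0,0,0,-0.25,0,0,0,0,0,0,-0.25,0,0,0,0,0,0,-0.25,0,0,0,0,0,0,-0.25,0]}}

```text
time: 31.1
position: [0.63, 0.218, 0.0773]
orientation: [0.711, -0.699, 0.047, -0.055]
wrist_force: [4.0, 9.9, -3.5]
gripper_width: 0.0004
```

```bash
python3 -c "
from h import *
bl()
f=env.grab_frame('scene');crop(f,230,130,160,120,5,'s12')"
```

```text
t 31.1 p [0.63   0.218  0.0773] F [ 3.97  9.86 -3.51] w 0.0004 yaw(toolx) -8.27 tooly [ 0.013  0.016 -1.   ]
behind -0.0179 lat -0.0011 push 10.37
[-1.    0.94  0.58]
```

View pics/s12.png

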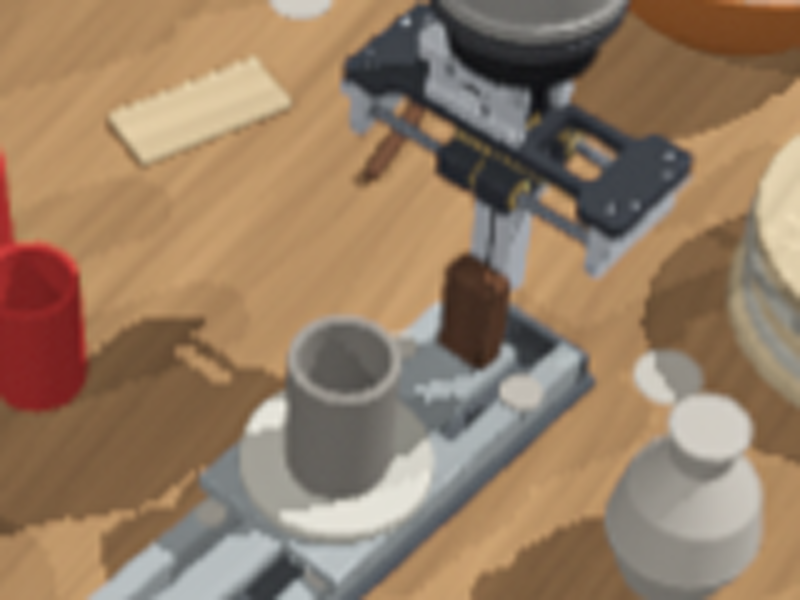

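Emit:
{"method": "send_rows", "body": {"rows": [-0.2,0.2,0.1,0,0,-0.28,0,-0.2,0.2,0.1,0,0,-0.28,0,-0.2,0.2,0.1,0,0,-0.28,0,-0.2,0.2,0.1,0,0,-0.28,0,-0.2,0.1,0.1,0,0,-0.27,0,-0.1,0.1,0,0,0,-0.26,0,-0.1,0.1,0,0,0,-0.25,0,0,0,0,0,0,-0.25,0,0,0,0,0,0,-0.25,0,0,0,0,0,0,-0.25,0]}}

```text
time: 32.4
position: [0.6282, 0.2077, 0.0772]
orientation: [0.709, -0.701, 0.051, -0.056]
wrist_force: [3.9, 9.7, -5.1]
gripper_width: 0.0004
```

```bash
python3 -c "
from h import *
bl()"
```

```text
t 32.4 p [0.6282 0.2077 0.0772] F [ 3.93  9.68 -5.12] w 0.0004 yaw(toolx) -8.75 tooly [ 0.008  0.012 -1.   ]
behind -0.0284 lat -0.0012 push 10.19
[-0.74  0.45  0.35]
```

Emit:
{"method": "send_rows", "body": {"rows": [-0.2,0.1,0.1,0,0,-0.32,0,-0.2,0.1,0.1,0,0,-0.32,0,-0.2,0.1,0.1,0,0,-0.32,0,-0.2,0.1,0.1,0,0,-0.32,0,-0.2,0.1,0.1,0,0,-0.32,0,-0.1,0.1,0,0,0,-0.32,0,-0.1,0.1,0,0,0,-0.32,0,-0.1,0.1,0,0,0,-0.32,0,-0.1,0.1,0,0,0,-0.32,0,-0.1,0.1,0,0,0,-0.32,0]}}

```text
time: 33.65
position: [0.6256, 0.1921, 0.0771]
orientation: [0.706, -0.704, 0.055, -0.057]
wrist_force: [4.1, 9.4, -5.0]
gripper_width: 0.0009
```

```bash
python3 -c "
from h import *
bl()"
```

```text
t 33.65 p [0.6256 0.1921 0.0771] F [ 4.1   9.42 -4.98] w 0.0009 yaw(toolx) -9.12 tooly [ 0.003  0.003 -1.   ]
behind -0.0442 lat -0.0014 push 9.96
[-0.19  0.08  0.12]
```

Emit:
{"method": "send_rows", "body": {"rows": [-0.1,0.1,0,0,0,-0.34,0,-0.1,0.1,0,0,0,-0.34,0,-0.1,0.1,0,0,0,-0.34,0,-0.1,0.1,0,0,0,-0.34,0,-0.1,0.1,0,0,0,-0.34,0,-0.1,0.1,0,0,0,-0.34,0,-0.1,0.1,0,0,0,-0.34,0,-0.1,0.1,0,0,0,-0.34,0,-0.1,0.1,0,0,0,-0.34,0,-0.1,0.1,0,0,0,-0.34,0]}}

```text
time: 34.9
position: [0.6229, 0.1745, 0.0771]
orientation: [0.705, -0.704, 0.056, -0.061]
wrist_force: [2.9, 9.4, -5.2]
gripper_width: -0.0001
```

```bash
python3 -c "
from h import *
bl()"
```

```text
t 34.9 p [0.6229 0.1745 0.0771] F [ 2.92  9.41 -5.18] w -0.0001 yaw(toolx) -9.45 tooly [ 0.008  0.001 -1.   ]
behind -0.062 lat -0.0012 push 9.76
[-0.13 -0.25  0.43]
```

Emit:
{"method": "send_rows", "body": {"rows": [-0.1,0,0.1,0,0,-0.32,0,-0.1,0,0,0,0,-0.32,0,-0.1,0,0,0,0,-0.32,0,-0.1,0,0,0,0,-0.32,0,-0.1,0,0,0,0,-0.3,0,-0.1,0,0,0,0,-0.3,0,-0.1,0,0,0,0,-0.28,0,-0.1,0,0,0,0,-0.28,0,-0.1,0,0,0,0,-0.28,0,-0.1,0,0,0,0,-0.28,0]}}

```text
time: 36.15
position: [0.6205, 0.1606, 0.0772]
orientation: [0.705, -0.705, 0.051, -0.058]
wrist_force: [3.6, 9.1, -4.9]
gripper_width: 0.0007
```

```bash
python3 -c "
from h import *
bl()
f=env.grab_frame('scene');crop(f,220,150,150,110,5,'s13')"
```

```text
t 36.15 p [0.6205 0.1606 0.0772] F [ 3.6   9.05 -4.85] w 0.0007 yaw(toolx) -8.78 tooly [ 0.01 -0.   -1.  ]
behind -0.076 lat -0.0013 push 9.51
[-0.06  0.42  0.57]
```

View pics/s13.png

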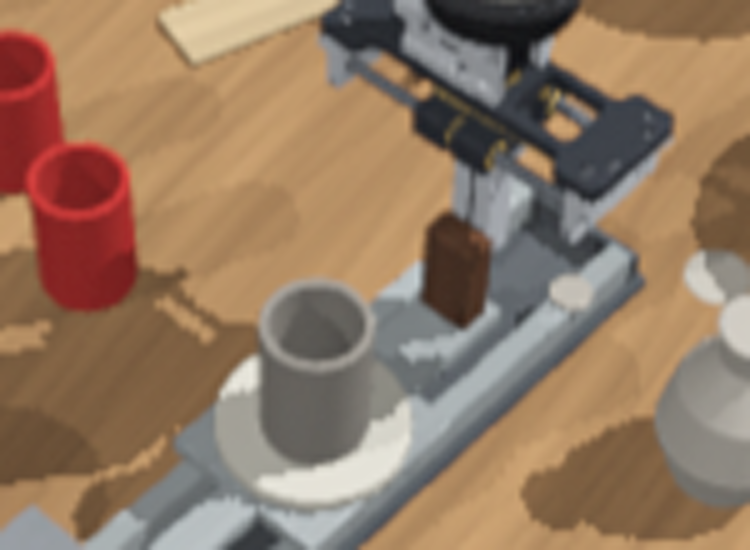

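Emit:
{"method": "send_rows", "body": {"rows": [-0.1,0.1,0.1,0,0,-0.28,0,-0.1,0.1,0.1,0,0,-0.28,0,-0.1,0,0.1,0,0,-0.28,0,-0.1,0,0.1,0,0,-0.28,0,-0.1,0,0,0,0,-0.28,0,-0.1,0,0,0,0,-0.28,0,-0.1,0,0,0,0,-0.28,0,-0.1,0,0,0,0,-0.28,0,-0.1,0,0,0,0,-0.28,0,-0.1,0,0,0,0,-0.28,0]}}

```text
time: 37.45
position: [0.6184, 0.1488, 0.0772]
orientation: [-0.705, 0.705, -0.049, 0.054]
wrist_force: [2.8, 9.7, -4.5]
gripper_width: 0.0005
```

```bash
python3 -c "
from h import *
bl()"
```

```text
t 37.45 p [0.6184 0.1488 0.0772] F [ 2.77  9.67 -4.48] w 0.0005 yaw(toolx) -8.35 tooly [ 0.006 -0.001 -1.   ]
behind -0.088 lat -0.0015 push 9.99
[-0.    0.85  0.37]
```

Emit:
{"method": "send_rows", "body": {"rows": [-0.1,0.2,0.1,0,0,-0.28,0,-0.1,0.2,0.1,0,0,-0.28,0,-0.1,0.1,0.1,0,0,-0.28,0,-0.1,0.1,0,0,0,-0.28,0,-0.1,0.1,0,0,0,-0.28,0,-0.1,0.1,0,0,0,-0.28,0,-0.1,0.1,0,0,0,-0.28,0,-0.1,0.1,0,0,0,-0.28,0,-0.1,0.1,0,0,0,-0.28,0,-0.1,0.1,0,0,0,-0.28,0]}}

```text
time: 38.7
position: [0.6165, 0.1372, 0.0771]
orientation: [-0.704, 0.705, -0.053, 0.057]
wrist_force: [3.2, 9.7, -4.6]
gripper_width: 0.0003
```

```bash
python3 -c "
from h import *
bl()"
```

```text
t 38.7 p [0.6165 0.1372 0.0771] F [ 3.2   9.68 -4.63] w 0.0003 yaw(toolx) -8.95 tooly [ 0.005 -0.002 -1.   ]
behind -0.0998 lat -0.0015 push 10.07
[0.06 0.25 0.28]
```

Emit:
{"method": "send_rows", "body": {"rows": [-0.1,0.1,0.1,0,0,-0.28,0,-0.1,0.1,0.1,0,0,-0.28,0,-0.1,0.1,0.1,0,0,-0.28,0,-0.1,0.1,0,0,0,-0.28,0,-0.1,0.1,0,0,0,-0.28,0,-0.1,0.1,0,0,0,-0.28,0,-0.1,0.1,0,0,0,-0.28,0,-0.1,0.1,0,0,0,-0.28,0,-0.1,0.1,0,0,0,-0.28,0,-0.1,0.1,0,0,0,-0.28,0]}}

```text
time: 39.95
position: [0.6146, 0.1255, 0.0771]
orientation: [-0.704, 0.706, -0.056, 0.058]
wrist_force: [2.8, 8.8, -5.4]
gripper_width: 0.0006
```

```bash
python3 -c "
from h import *
bl()"
```

```text
t 39.95 p [0.6146 0.1255 0.0771] F [ 2.81  8.76 -5.39] w 0.0006 yaw(toolx) -9.31 tooly [ 0.003 -0.003 -1.   ]
behind -0.1116 lat -0.0015 push 9.09
[ 0.12 -0.11  0.19]
```

Travelled about 120 mm, drag unchanged; continue.

Emit:
{"method": "send_rows", "body": {"rows": [-0.1,0.1,0.1,0,0,-0.28,0,-0.1,0.1,0.1,0,0,-0.28,0,-0.1,0.1,0.1,0,0,-0.28,0,-0.1,0,0,0,0,-0.28,0,-0.1,0,0,0,0,-0.28,0,0,0,0,0,0,-0.28,0,0,0,0,0,0,-0.28,0,0,0,0,0,0,-0.28,0,0,0,0,0,0,-0.28,0,0,0,0,0,0,-0.28,0]}}

```text
time: 41.2
position: [0.6126, 0.1139, 0.0773]
orientation: [0.707, -0.703, 0.055, -0.056]
wrist_force: [3.4, 8.8, -3.3]
gripper_width: 0.0003
```

```bash
python3 -c "
from h import *
bl()"
```

```text
t 41.2 p [0.6126 0.1139 0.0773] F [ 3.39  8.84 -3.34] w 0.0003 yaw(toolx) -8.94 tooly [ 0.002  0.006 -1.   ]
behind -0.1234 lat -0.0016 push 9.27
[-0.33  0.26  0.06]
```

Emit:
{"method": "send_rows", "body": {"rows": [-0.1,0.1,0,0,0,-0.28,0,-0.1,0.1,0,0,0,-0.28,0,-0.1,0.1,0,0,0,-0.28,0,-0.1,0.1,0,0,0,-0.28,0,-0.1,0.1,0,0,0,-0.28,0,-0.1,0,0,0,0,-0.28,0,-0.1,0,0,0,0,-0.28,0,-0.1,0,0,0,0,-0.28,0,-0.1,0,0,0,0,-0.28,0,-0.1,0,0,0,0,-0.28,0]}}

```text
time: 42.45
position: [0.6111, 0.1048, 0.0773]
orientation: [0.707, -0.703, 0.052, -0.055]
wrist_force: [5.2, 14.2, -5.4]
gripper_width: 0.0005
```

```bash
python3 -c "
from h import *
bl()"
```

```text
t 42.45 p [0.6111 0.1048 0.0773] F [ 5.17 14.16 -5.36] w 0.0005 yaw(toolx) -8.68 tooly [ 0.005  0.006 -1.   ]
behind -0.1327 lat -0.0016 push 14.8
[-0.41  0.52  0.25]
```

Emit:
{"method": "send_rows", "body": {"rows": [-0.1,0.1,0,0,0,-0.25,0,-0.1,0.1,0,0,0,-0.25,0,-0.1,0.1,0,0,0,-0.25,0,-0.1,0,0,0,0,-0.25,0,-0.1,0,0,0,0,-0.25,0,-0.1,0,0,0,0,-0.25,0,0,0,0,0,0,-0.25,0,0,0,0,0,0,-0.25,0,0,0,0,0,0,-0.25,0,0,0,0,0,0,-0.25,0]}}

```text
time: 43.7
position: [0.6112, 0.1052, 0.0776]
orientation: [0.713, -0.698, 0.045, -0.053]
wrist_force: [3.6, 13.0, -4.2]
gripper_width: 0.0003
```

```bash
python3 -c "
from h import *
bl()
f=env.grab_frame('scene');crop(f,180,150,190,140,4,'s14')"
```

```text
t 43.7 p [0.6112 0.1052 0.0776] F [ 3.61 12.97 -4.22] w 0.0003 yaw(toolx) -7.95 tooly [ 0.011  0.02  -1.   ]
behind -0.1322 lat -0.0016 push 13.38
[-1.24  1.25  0.47]
```

View pics/s14.png

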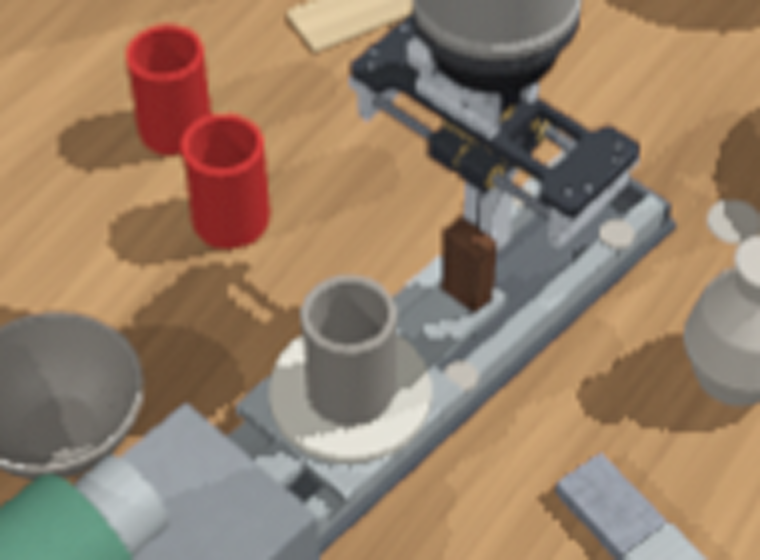

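Emit:
{"method": "send_rows", "body": {"rows": [-0.2,0.2,0,0,0,-0.28,0,-0.2,0.2,0,0,0,-0.3,0,-0.2,0.1,0,0,0,-0.3,0,-0.2,0.1,0,0,0,-0.31,0,-0.2,0.1,0,0,0,-0.31,0,-0.1,0.1,0,0,0,-0.31,0,-0.1,0.1,0,0,0,-0.31,0,-0.1,0.1,0,0,0,-0.31,0,-0.1,0.1,0,0,0,-0.31,0,-0.1,0.1,0,0,0,-0.31,0]}}

```text
time: 45.0
position: [0.6113, 0.1053, 0.0776]
orientation: [0.714, -0.697, 0.044, -0.054]
wrist_force: [5.0, 15.9, -5.8]
gripper_width: 0.0
```

```bash
python3 -c "
from h import *
bl()"
```

```text
t 45.0 p [0.6113 0.1053 0.0776] F [ 5.02 15.95 -5.79] w 0.0 yaw(toolx) -7.96 tooly [ 0.016  0.023 -1.   ]
behind -0.1321 lat -0.0016 push 16.54
[-1.45  1.25  0.71]
```

Emit:
{"method": "send_rows", "body": {"rows": [0,0,0,0,0,0.1,0,0,0,0,0,0,0.3,0,0,0,0,0,0,1,0,0,0,0,0,0,2,0,0,0,0,0,0,2,0,0,0,0,0,-3,1,0,0,0,0,0,-4,1,0,0,0,0,0,-4,2,0,0,0,0,0,-2,1,0,0,0,0,0,0,0,0]}}

```text
time: 46.25
position: [0.6232, 0.2179, 0.2135]
orientation: [0.713, -0.698, 0.043, -0.052]
wrist_force: [0.7, -0.1, 0.1]
gripper_width: 0.0002
```

Run:
```python
from h import *
bl()
f=env.grab_frame('scene');crop(f,180,150,190,140,4,'s15')
g=env.grab_frame('top');cv2.imwrite("pics/t15.png",g["img"][:,:,::-1])
```

```text
t 46.25 p [0.6232 0.2179 0.2135] F [ 0.66 -0.15  0.11] w 0.0002 yaw(toolx) -7.65 tooly [ 0.014  0.022 -1.   ]
behind -0.0191 lat -0.0078 push -0.04
[-1.34  1.56  0.62]
```

View pics/s15.png

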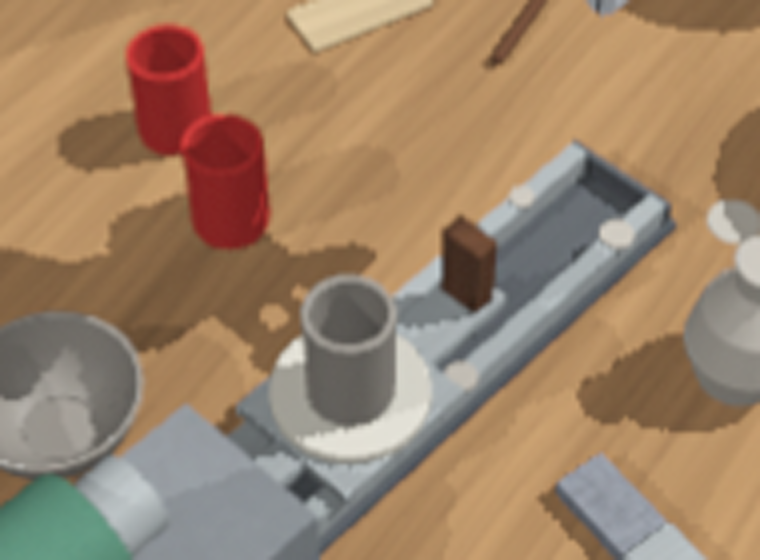

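View pics/t15.png

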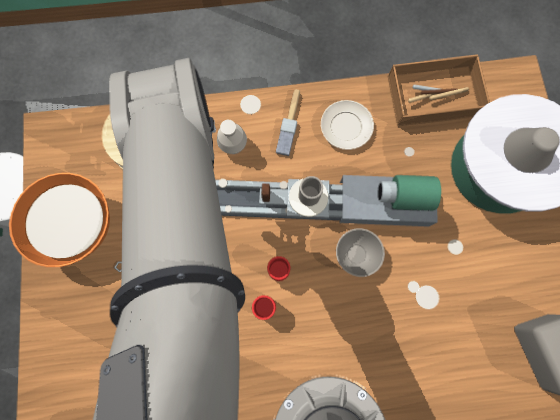

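Run:
```python
from h import *
f=env.grab_frame('top');crop(f,250,160,110,80,7,'t16')
s=env.grab_frame('scene')
c=onz(s,[[180+349/4-.4,150+313/4-.4]],.14)[0]
print("scene cup",c)
P=onz(s,[[180+u/4-.4,150+v/4-.4] for u,v in((269,390),(432,390))],.055)
```

```text
scene cup [ 0.59503237 -0.02819093  0.14      ]
```

View pics/t16.png

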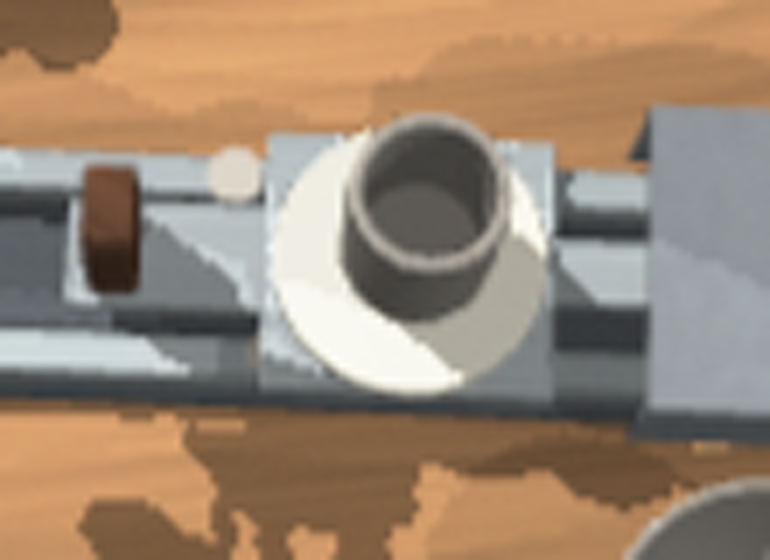

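Run:
```python
from h import *
f=env.grab_frame('top')
q=lambda u,v:[250+u/7-.43,160+v/7-.43]
c=onz(f,[q(428,193)],.14)[0]; d=onz(f,[q((270+549)/2,(126+394)/2)],.055)[0]; p=onz(f,[q(112,190)],.11)[0]
b0=onz(f,[q(428,193)],.14)
print("cup",c,"deck",d,"off",(c-d)[:2]); print("deck moved",np.linalg.norm(d[:2]-[.6151,.1166]), "cup moved")
```

```text
cup [ 0.59349297 -0.02547413  0.14      ] deck [ 0.59097592 -0.02409047  0.055     ] off [ 0.00251705 -0.00138365]
deck moved 0.14274375685471188 cup moved
```

```bash
python3 -c "
from cell import env
print(env.sign_off(), env.get_obs()['time'])"
```

```text
the job is handed in; nothing more can be done
the job is handed in; nothing more can be done
```

The cup is upright on the middle of the deck, and the carriage is home against its stop. I handed the job in at about 46.5 s of the 69 s allowed.

**Cup:** I gripped the grey cup, lowered it onto the deck until the force reading showed contact, and let go before touching the carriage. The last top view put it about 3 mm from the deck's centre, still standing.

**Carriage:** I pushed the post with shut fingers. It broke free at about 16 to 17 N, and I eased it along at about 9 to 14 mm/s. It stopped dead after about 142 mm of travel.

**Stop check:** I pushed again at about 13 N and then 16.5 N, under the 25 N clamp limit, and the carriage did not move either time. It also stayed put when I backed the arm off. I could not see the stop pin or the stop itself, so "home" and "stop not shoved" rest on that force and stall evidence.

**What disagreed:**
- **Drag:** the force while the carriage slid read about 9 to 10 N, not the roughly 3 N given, right up to the stop.
- **Position:** the cameras differed by 2 to 4 mm from each other and from the arm's own pose.
- **Wasted turn:** I first turned the wrist the wrong way, close to the last joint's limit, and had to turn it back. This cost a few seconds.

The arm ended clear of everything, and the red cups and other things looked unmoved in the last pictures, except those the arm hid in the top view.

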